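# Put three mixed-up compressor pistons back with their own liners

## Task

After washing, the three compressor pistons were put back in one another's kit trays. Put each one back, standing crown up on the floor of the tray that holds the liner of its own bore, in the free half beside that liner; to make room, first park one piston standing in the empty spare tray, which must be empty again at the end. Keep the pistons upright throughout, and leave the liners standing where they are.

Things in the scene. Friction and masses are not known exactly. Their poses are not given: they have to be found in the camera images.
- piston_s: the smallest of three bare aluminium compressor pistons: a solid upright cylinder 40 mm in diameter and 50 mm tall, flat crown up, dark ring lines near the top, about 100 g. Origin at the centre of its underside, z up through the crown. At the start it stands, in the wrong tray, beside the middle liner.
- piston_m: the middle of three bare aluminium compressor pistons: a solid upright cylinder 50 mm in diameter and 55 mm tall, flat crown up, dark ring lines near the top, about 160 g. Origin at the centre of its underside, z up through the crown. At the start it stands, in the wrong tray, beside the largest liner.
- piston_l: the largest of three bare aluminium compressor pistons: a solid upright cylinder 60 mm in diameter and 60 mm tall, flat crown up, dark ring lines near the top, about 240 g. Origin at the centre of its underside, z up through the crown. At the start it stands, in the wrong tray, beside the smallest liner.
- liner_s: the smallest of three dark cast-iron cylinder liners: an open upright tube standing loose in tray_s, bore 40 mm, outside 48 mm, with a flange 56 mm in diameter round its top 7 mm, 52 mm tall, about 220 g; it mates with the 40 mm piston. Origin at the centre of its underside, z up.
- liner_m: the middle of three dark cast-iron cylinder liners: an open upright tube standing loose in tray_m, bore 50 mm, outside 58 mm, with a flange 66 mm in diameter round its top 7 mm, 56 mm tall, about 300 g; it mates with the 50 mm piston. Origin at the centre of its underside, z up.
- liner_l: the largest of three dark cast-iron cylinder liners: an open upright tube standing loose in tray_l, bore 60 mm, outside 68 mm, with a flange 76 mm in diameter round its top 7 mm, 62 mm tall, about 400 g; it mates with the 60 mm piston. Origin at the centre of its underside, z up.
- tray_s: the fixed blue plastic kit tray that holds the smallest liner. All four trays are alike: 180 mm (x) by 116 mm (y) outside, rim 12 mm high (14 mm with its bead), walls and floor 3 mm thick, open on top. Origin at the centre of its underside on the bench, x along the 180 mm side, z up. The liner stands 42 mm from the centre towards +x; the place for the piston is the free half, its middle 42 mm from the centre towards -x (the end nearer the robot).
- tray_m: the fixed blue plastic kit tray that holds the middle liner. All four trays are alike: 180 mm (x) by 116 mm (y) outside, rim 12 mm high (14 mm with its bead), walls and floor 3 mm thick, open on top. Origin at the centre of its underside on the bench, x along the 180 mm side, z up. The liner stands 42 mm from the centre towards +x; the place for the piston is the free half, its middle 42 mm from the centre towards -x (the end nearer the robot).
- tray_l: the fixed blue plastic kit tray that holds the largest liner. All four trays are alike: 180 mm (x) by 116 mm (y) outside, rim 12 mm high (14 mm with its bead), walls and floor 3 mm thick, open on top. Origin at the centre of its underside on the bench, x along the 180 mm side, z up. The liner stands 42 mm from the centre towards +x; the place for the piston is the free half, its middle 42 mm from the centre towards -x (the end nearer the robot).
- tray_spare: the spare blue kit tray, the same as the other three (180 x 116 x 12 mm, floor 3 mm thick, fixed) but with nothing in it at the start. Origin at the centre of its underside, x along the 180 mm side, z up.
Things that resemble listed ones, but are neither listed nor needed, are in the scene too. What is shaped like the piston_l but purple or turquoise is not meant.

How it is judged:
On the way:
1. one of the pistons stands released on the floor of the spare tray (((x of piston_s in the frame of tray_spare between -0.07 and 0.07 m and y of piston_s in the frame of tray_spare between -0.038 and 0.038 m and z of piston_s in the frame of tray_spare below 0.008 m and angle between piston_s's own z axis and vertical below 0.1 rad and linear speed of piston_s below 0.02 m/s and contact force between piston_s and the fingers below 0.05 N) or (x of piston_m in the frame of tray_spare between -0.07 and 0.07 m and y of piston_m in the frame of tray_spare between -0.038 and 0.038 m and z of piston_m in the frame of tray_spare below 0.008 m and angle between piston_m's own z axis and vertical below 0.1 rad and linear speed of piston_m below 0.02 m/s and contact force between piston_m and the fingers below 0.05 N) or (x of piston_l in the frame of tray_spare between -0.07 and 0.07 m and y of piston_l in the frame of tray_spare between -0.038 and 0.038 m and z of piston_l in the frame of tray_spare below 0.008 m and angle between piston_l's own z axis and vertical below 0.1 rad and linear speed of piston_l below 0.02 m/s and contact force between piston_l and the fingers below 0.05 N))), for 0.2 s.
At the end, for the whole second after the job is handed in: Each piston stands upright (0.1 rad), still, on the floor of its own liner's tray (underside under 8 mm up), its axis 12 to 72 mm from the tray's centre towards -x and within 38 mm of the long centre line, so the spare tray is empty; each liner stands still in the other half of its tray (x of piston_s in the frame of tray_s between -0.072 and -0.012 m and y of piston_s in the frame of tray_s between -0.038 and 0.038 m and z of piston_s in the frame of tray_s below 0.008 m and angle between each of piston_s, piston_m, piston_l, liner_s, liner_m, liner_l's own z axis and vertical below 0.1 rad and linear speed of each of piston_s, piston_m, piston_l, liner_s, liner_m, liner_l below 0.02 m/s and x of piston_m in the frame of tray_m between -0.072 and -0.012 m and y of piston_m in the frame of tray_m between -0.038 and 0.038 m and z of piston_m in the frame of tray_m below 0.008 m and x of piston_l in the frame of tray_l between -0.072 and -0.012 m and y of piston_l in the frame of tray_l between -0.038 and 0.038 m and z of piston_l in the frame of tray_l below 0.008 m and x of liner_s in the frame of tray_s between 0.01 and 0.075 m and x of liner_m in the frame of tray_m between 0.01 and 0.075 m and x of liner_l in the frame of tray_l between 0.01 and 0.075 m); the robot touches nothing.
It fails at once if a piston is tipped over (more than 0.6 rad) (angle between any of piston_s, piston_m, piston_l's own z axis and vertical above 0.6 rad).
It fails at once if a liner is shoved more than 20 mm or tipped over (more than 0.5 rad) (distance of any of liner_s, liner_m, liner_l from where it was at the start of the episode above 0.02 m or angle between any of liner_s, liner_m, liner_l's own z axis and vertical above 0.5 rad).
It also fails if it takes over 120 s, if anything falls off the work surface, if the arm or the gripper's body presses on something with over 40 N, if the wrist force passes 120 N, or if a joint passes its speed limit or range.

## Robot

A 6-joint arm with a two-finger parallel gripper is mounted at the origin on the work surface. World frame = base frame: x ahead of the robot, y to its left, z up, the work surface at z = 0. Lengths are in m, angles in rad, forces in N, time in s.
With the tool pointing down it reaches from about 0.25 to 0.775 m from the base axis. Payload 4 kg.
Tool frame: the origin (TCP) lies midway between the tips of the shut fingers; the grasp point (between the pads) lies 19 mm behind it (robot.grasp_offset is the distance from the TCP to the grasp point, in m); z points along the fingers, y is the direction in which the jaws open and shut (so a half turn about z gives the same grasp; the last joint's range is limited). The gripper opens to 94 mm and grips with 3 to 60 N. Pads are 16 mm wide; open, the fingers measure 119 mm over their backs; the gripper's body (75 mm by 177 mm) begins 78 mm behind the grasp point.
Start: joints at [-1.36, 0.087, 1.371, -0, 1.684, -0.103], TCP at [0.17, -0.523, 0.206] pointing down, gripper open.
Joint ranges: [-3.1, 3.1], [-0.76, 2.03], [0.27, 2.55], [-1.08, 4.22], [0.17, 2.65], [-2.57, 2.57]. Speed limits (rad/s): [2.79, 2.79, 3.14, 3.14, 3.14, 3.14].

## Interface

Orientations are given as [roll, pitch, yaw] about the fixed x, y, z axes, in that order (R = Rz(yaw) Ry(pitch) Rx(roll)).
In Python, from bench import status, viewer, order, robot gives the robot as it stands. The module is installed in compiled form; this text tells all that it offers.
- The arm moves only by the tool move_arm, never from a script. Its argument "targets" is a list of rows, each a list of 3 entries, a list of its own where there are three numbers: the shift along the tool's x, y, z in mm, then the turn, a rotation vector about the tool's x, y, z in degrees, then the opening, from -1 (shut) to 1 (fully open). A call has 1 to 20 rows; each row is the pose to reach, as a shift and turn from the pose commanded when the call began, along the tool's axes at that moment; what a row does not reach only later rows make up. A row lasts 1/8 s, in which the tool goes at most 62.5 mm and 10.7 degrees, less where a joint would pass 70% of its speed; a pose out of reach is approached as far as the arm can. A call with a gripper value outside its range is refused whole. The fingers move at their own pace and stop on an object; the grip force is fixed at half the most. Time passes only in rows, so rows that repeat a pose let the fingers close. It gives the time, the measured TCP pose, the force and the opening at its end, in the units of the state.
- status.get_obs(): the state, without advancing time (a new reading comes with each control period).
- viewer.snapshot(name): name is "scene" or "top"; returns the picture (400x640x3 uint8, red, green, blue); there is no depth.
- viewer.camera_model(name): a dict with "K" (3x3 intrinsics, pixels), "xyz" and "attitude" of the camera in the world. Camera axes: x right, y up, looking along -z (the intrinsics and any distortion apply to the point x, -y, -z); pixel columns grow to the right and rows downward; lengths in m; the calibration is good to about 2 mm. A picture is of the moment at which its call begins. camera_model takes no time and is no camera call.
- order.close_job(): hands the job in, once; it reports no verdict.
The state is a dict: "time": time; "joint_positions": joint angles; "qvel": joint speeds; "joint_torque": joint torques, N m; "tool_pos": TCP position; "ee_rot": TCP orientation; "wrist_force": force on the tool from outside, world axes, zero at the start; "wrist_torque": the same for the moment, N m; "width": finger opening in m.
Only numpy, scipy, OpenCV 4.12 (cv2) and the standard library are available. Lean on these libraries where they do the work, as an engineer would, in place of code of your own. Each camera call takes 0.05 s, during which the arm holds its last target. There are 200 camera calls.

## Working session

There is one attempt and no reset: what is moved stays moved. The work goes in short steps, Python scripts to look and compute and a tool call to move; the robot and the scene stay as the last step left them, time stands still between calls to the robot, and variables do not carry over. Pictures are saved under pics/ and viewed, about 12 in all and at most 16, crops included, and the job is handed in when it is done.

Besides the shell and the picture viewer there is one more tool, called after ">>>" as name(argument=value, ...) on one line, values as JSON. move_arm: Moves the arm, as the interface text tells. Its arguments: {"type":"object","properties":{"targets":{"type":"array"}},"required":["targets"]}

```bash
mkdir -p pics
cat > h.py <<'E'
import numpy as np,cv2
from bench import status,viewer,order,robot
def ray(name,u,v):
    m=viewer.camera_model(name);K=np.array(m["K"]);a=np.array(m["attitude"],float)
    if a.shape!=(3,3):
        from scipy.spatial.transform import Rotation as R
        a=R.from_euler('xyz',a).as_matrix() if a.size==3 else None
    d=np.linalg.inv(K)@[u,v,1];return np.array(m["xyz"]),a@(d*[1,-1,-1])
def onz(name,u,v,z):
    c,d=ray(name,u,v);return c+d*(z-c[2])/d[2]
def proj(name,p):
    m=viewer.camera_model(name);from scipy.spatial.transform import Rotation as R
    a=np.array(m["attitude"],float);a=R.from_euler('xyz',a).as_matrix() if a.size==3 else a
    q=a.T@(np.array(p)-m["xyz"]);k=np.array(m["K"])@(q*[1,-1,-1]);return k[:2]/k[2]
def snap(name,f):
    i=viewer.snapshot(name);cv2.imwrite(f"pics/{f}.png",cv2.cvtColor(i,cv2.COLOR_RGB2BGR));return i
E
python3 - <<'E'
from h import *
for n in("scene","top"):
    print(viewer.camera_model(n));snap(n,n+"0")
print(status.get_obs(),robot.grasp_offset)
E
```

```text
{'K': array([[440.96509151,   0.        , 316.34728967],
       [  0.        , 440.96509151, 200.80135254],
       [  0.        ,   0.        ,   1.        ]]), 'xyz': array([ 0.92156163, -0.39836574,  0.81440548]), 'attitude': array([6.44614227e-01, 6.58336392e-04, 8.19829594e-01])}
{'K': array([[471.1932215 ,   0.        , 316.87502951],
       [  0.        , 471.1932215 , 207.70215642],
       [  0.        ,   0.        ,   1.        ]]), 'xyz': array([ 0.42790341, -0.01390943,  1.11158747]), 'attitude': array([ 0.06986353,  0.02587218, -1.54947279])}
{'time': 0.1, 'joint_positions': array([-1.36012815e+00,  8.79030223e-02,  1.37207079e+00, -1.89657371e-05,
        1.68360291e+00, -1.03114978e-01]), 'qvel': array([-0.00160486, -0.00185333, -0.00530966, -0.00107729, -0.00015305,
        0.00050229]), 'joint_torque': array([ 1.76423488e-03, -3.41251695e+01, -3.03302014e+01,  7.20249675e-02,
        3.04647465e-02, -1.03638311e-04]), 'tool_pos': array([ 0.16964207, -0.52267409,  0.20442564]), 'ee_rot': array([-3.13961719e+00, -1.85475191e-04,  3.13780855e-01]), 'wrist_force': array([ 0.40802284, -0.47989905, -0.62675115]), 'wrist_torque': array([-0.00980139,  0.01682931,  0.01524971]), 'width': 0.09424920934478798} 0.0188
```

View pics/scene0.png

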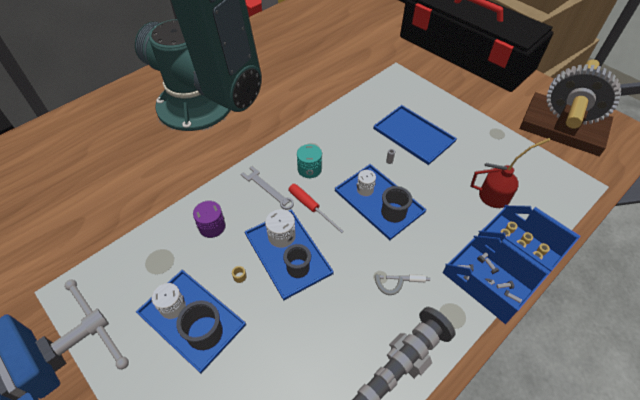

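View pics/top0.png

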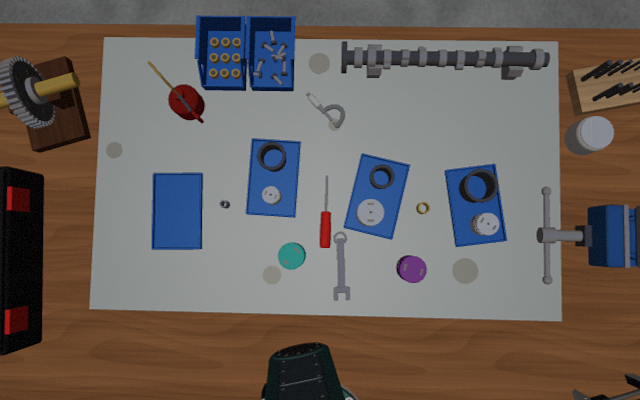

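The top view shows:
- Spare tray at (177,211), empty.
- tray_m at (273,178), holding piston_s at (271,195).
- tray_s at (377,196), holding piston_l at (371,212).
- tray_l at (475,205), holding piston_m at (485,224).
- Turquoise (292,256) and purple (411,269) decoys on the bench outside the trays.

Next I measure the trays and the pale blobs inside them.

```bash
cat > meas.py <<'E'
from h import *
def blobs(n,img):
    hsv=cv2.cvtColor(img,cv2.COLOR_RGB2HSV)
    blue=cv2.inRange(hsv,(100,120,40),(125,255,255))
    cs,_=cv2.findContours(blue,cv2.RETR_EXTERNAL,cv2.CHAIN_APPROX_NONE)
    out=[]
    for c in cs:
        if cv2.contourArea(c)<1500: continue
        h=cv2.convexHull(c);m=np.zeros(blue.shape,np.uint8);cv2.fillPoly(m,[h],255)
        m=cv2.erode(m,np.ones((5,5)))
        w=cv2.inRange(hsv,(0,0,125),(180,70,255))&m
        w=cv2.morphologyEx(w,cv2.MORPH_CLOSE,np.ones((7,7)))
        ps,_=cv2.findContours(w,cv2.RETR_EXTERNAL,cv2.CHAIN_APPROX_NONE)
        out.append((h,[p for p in ps if cv2.contourArea(p)>60]))
    return out
if __name__=="__main__":
    for n in("top","scene"):
        img=viewer.snapshot(n)
        for h,ps in blobs(n,img):
            q=cv2.minAreaRect(h)[0]
            W=np.array([onz(n,*p[0],.012)[:2]*1000 for p in h],np.float32)
            r=cv2.minAreaRect(W)
            print(n,np.round(q),"world",np.round(r[0],1),np.round(r[1],1),round(r[2],1))
            for p in ps:
                e=cv2.fitEllipse(cv2.convexHull(p)) if len(p)>5 else None
                print("    white",np.round(e[0],1),np.round(e[1],1),np.round(onz(n,*e[0],.058)*1000))
E
python3 - <<'E'
import runpy;runpy.run_path("meas.py",run_name="__main__")
import cv2,numpy as np
t=cv2.imread("pics/top0.png")[120:280,220:530];s=cv2.imread("pics/scene0.png")[150:340,130:440]
cv2.imwrite("pics/crop.png",np.vstack([cv2.resize(t,(576,297),interpolation=2),cv2.resize(s,(490,300),interpolation=2).copy() if 0 else cv2.copyMakeBorder(cv2.resize(s,(490,300),interpolation=2),0,0,0,86,0)]))
E
```

```text
top [606. 236.] world [ 453.8 -648.1] [140.1  78.9] 0.4
top [176. 210.] world [491.8 347.1] [179.3 116.4] 2.2
top [475. 205.] world [ 518.3 -351.5] [179.9 117.3] 8.3
    white [487.3 223.7] [22.  23.1] [ 473. -363.   58.]
top [377. 196.] world [ 535.  -122.4] [115.2 179.9] 77.2
    white [370.3 211.6] [26.2 26.8] [ 495. -105.   58.]
top [273. 177.] world [574.2 121.2] [115.4 180.1] 87.3
    white [270.3 194.2] [16.7 17.4] [529. 121.  58.]
top [245.  53.] world [874.8 199.2] [240.5 183.9] 89.9
scene [ 22. 356.] world [ 369.9 -610.9] [ 64.5 193.1] 86.6
scene [191. 318.] world [ 518.9 -351. ] [182.3 115.2] 8.4
    white [167.4 299.5] [26.2 33.1] [ 484. -366.   58.]
scene [289. 252.] world [ 535.1 -122. ] [116.2 183.7] 77.3
    white [280.9 225.5] [24.4 30.9] [ 502. -107.   58.]
scene [510. 253.] world [857.7 218.3] [155.2 285.7] 0.1
scene [380. 199.] world [574.  120.6] [119.4 181.8] 87.2
    white [365.4 181.5] [18.  25.8] [541. 105.  58.]
scene [414. 133.] world [490.9 345.7] [181.9 122.9] 1.4
```

View pics/crop.png

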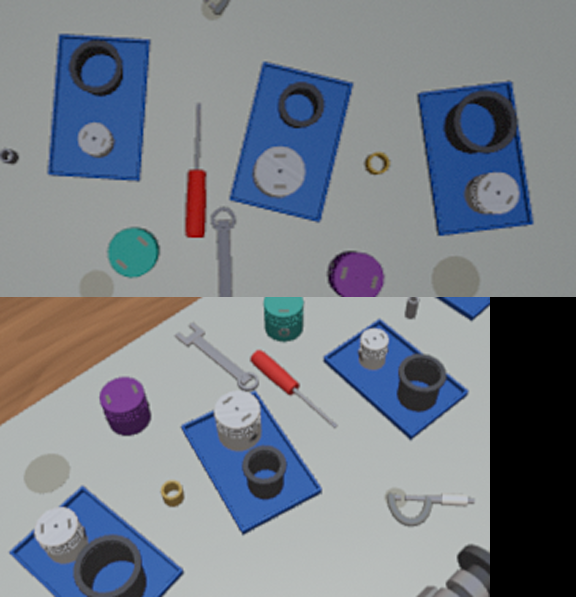

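Blob sizes of 17, 23 and 26 px fit crowns of 40, 50 and 60 mm. All three are bare aluminium inside trays, so the coloured cylinders are decoys. Now I triangulate crown heights using the bright crown only.

```bash
cat > tri.py <<'E'
from h import *
from meas import blobs
def crown(n):
    img=viewer.snapshot(n);g=cv2.cvtColor(img,cv2.COLOR_RGB2GRAY);o=[]
    for h,ps in blobs(n,img):
        for p in ps:
            if cv2.contourArea(p)<150 or len(h)<4: continue
            m=np.zeros(g.shape,np.uint8);cv2.fillPoly(m,[p],255)
            t=.85*np.percentile(g[m>0],85)
            w=cv2.morphologyEx(((g>t)*255).astype(np.uint8)&m,cv2.MORPH_OPEN,np.ones((3,3)))
            cs,_=cv2.findContours(w,cv2.RETR_EXTERNAL,cv2.CHAIN_APPROX_NONE)
            e=cv2.fitEllipse(cv2.convexHull(max(cs,key=cv2.contourArea)));o.append(e)
    return o
A,B=crown("top"),crown("scene")
for a in A:
    c,d=ray("top",*a[0]);d/=np.linalg.norm(d);best=None
    for b in B:
        c2,d2=ray("scene",*b[0]);d2/=np.linalg.norm(d2)
        s=np.linalg.lstsq(np.c_[d,-d2],c2-c,rcond=None)[0];p,q=c+d*s[0],c2+d2*s[1]
        r=np.linalg.norm(p-q)
        if best is None or r<best[0]: best=(r,(p+q)/2,b)
    print(np.round(a[0],1),np.round(a[1],1),np.round(best[2][1],1),"gap",round(best[0]*1000,1),"P mm",np.round(best[1]*1000,1))
E
python3 tri.py
```

```text
[487.4 223.6] [21.7 22. ] [19.7 28.7] gap 1.5 P mm [ 473.6 -364.2   54.5]
[370.2 211.7] [25.7 26.3] [19.2 27.6] gap 2.3 P mm [ 495.  -103.6   57.7]
[270.1 194.2] [16.5 16.6] [12.8 13.8] gap 1.5 P mm [530.4 122.1  53.4]
```

```bash
cat > go.py <<'E'
import sys;from h import *
from scipy.spatial.transform import Rotation as R
s=status.get_obs();p=s["tool_pos"]*1000;r=R.from_euler('xyz',s["ee_rot"])
print("t",round(s["time"],2),"tcp",np.round(p,1),"rpy",np.round(np.degrees(s["ee_rot"]),1),"w",round(s["width"]*1000,1),"F",np.round(s["wrist_force"],1))
a=list(map(float,sys.argv[1:]))
for x,y,z,yaw in zip(*[iter(a)]*4):
    print("shift",np.round(r.inv().apply(np.array([x,y,z])-p),1),"turn",np.round((r.inv()*R.from_euler('xyz',[180,0,yaw],degrees=True)).as_rotvec(degrees=True),1))
E
python3 go.py 530 122 150 -2.7
```

```text
t 0.3 tcp [ 169.7 -523.   205.1] rpy [-180.   -0.   18.] w 94.0 F [-0.8 -0.2  0.4]
shift [ 541.7 -502.3   55.5] turn [-0.   0.  20.7]
```

>>> move_arm(targets=[[[542,-502,0],[0,0,20.7],1],[[542,-502,0],[0,0,20.7],1],[[542,-502,0],[0,0,20.7],1],[[542,-502,0],[0,0,20.7],1],[[542,-502,0],[0,0,20.7],1],[[542,-502,0],[0,0,20.7],1],[[542,-502,0],[0,0,20.7],1],[[542,-502,0],[0,0,20.7],1],[[542,-502,0],[0,0,20.7],1],[[542,-502,0],[0,0,20.7],1],[[542,-502,0],[0,0,20.7],1],[[542,-502,0],[0,0,20.7],1],[[542,-502,0],[0,0,20.7],1],[[542,-502,55],[0,0,20.7],1],[[542,-502,55],[0,0,20.7],1],[[542,-502,55],[0,0,20.7],1]])

```text
time: 2.3
tool_pos: [0.531, 0.1209, 0.1523]
ee_rot: [-3.142, -0.002, -0.049]
wrist_force: [0.2, -0.3, 1.2]
width: 0.094
```

```bash
python3 go.py 530 122 150 -2.7 530 122 24 -2.7; python3 -c "
from h import *
snap('scene','s1')
cv2.imwrite('pics/s1c.png',cv2.resize(cv2.imread('pics/s1.png')[60:300,220:540],(800,600)))"
```

```text
t 2.3 tcp [531.  120.9 152.3] rpy [-1.8e+02 -1.0e-01 -2.8e+00] w 94.0 F [ 0.2 -0.3  1.2]
shift [-1.  -1.   2.3] turn [-0.  -0.1 -0.1]
shift [ -1.3  -1.  128.3] turn [-0.  -0.1 -0.1]
```

View pics/s1c.png

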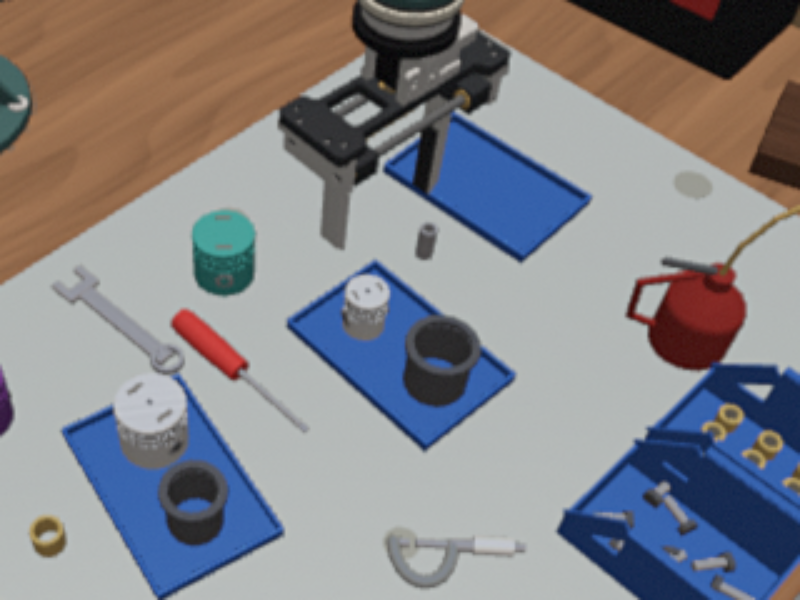

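The crop shows the open gripper over tray_m, lined up with the small piston at crop (367,305) and with both fingers clear of the liner. Next I lower and close.

>>> move_arm(targets=[[[-1,-1,40],[0,0,0],1],[[-1,-1,80],[0,0,0],1],[[-1,-1,110],[0,0,0],1],[[-1,-1,128],[0,0,0],1],[[-1,-1,128],[0,0,0],1],[[-1,-1,128],[0,0,0],-1],[[-1,-1,128],[0,0,0],-1],[[-1,-1,128],[0,0,0],-1],[[-1,-1,128],[0,0,0],-1],[[-1,-1,128],[0,0,0],-1],[[-1,-1,128],[0,0,0],-1],[[-1,-1,128],[0,0,0],-1],[[-1,-1,128],[0,0,0],-1]])

```text
time: 3.98
tool_pos: [0.5293, 0.1225, 0.0224]
ee_rot: [3.141, 0.0, -0.048]
wrist_force: [-0.6, -0.6, -0.7]
width: 0.0398
```

```bash
python3 go.py 530 122 150 -2.7 491 347 150 2 491 347 30 2
```

```text
t 3.98 tcp [529.3 122.5  22.4] rpy [180.    0.   -2.7] w 39.8 F [-0.6 -0.6 -0.7]
shift [   0.7    0.5 -127.6] turn [ 0.  0. -0.]
shift [ -49.  -222.3 -127.7] turn [ 0.   0.  -4.7]
shift [ -48.9 -222.4   -7.7] turn [ 0.   0.  -4.7]
```

>>> move_arm(targets=[[[0,0,-30],[0,0,0],-1],[[0,0,-80],[0,0,0],-1],[[0,0,-120],[0,0,0],-1],[[-9,-45,-120],[0,0,-1],-1],[[-20,-90,-120],[0,0,-2],-1],[[-30,-135,-120],[0,0,-3],-1],[[-40,-180,-120],[0,0,-4],-1],[[-49,-222,-120],[0,0,-4.7],-1],[[-49,-222,-120],[0,0,-4.7],-1],[[-49,-222,-80],[0,0,-4.7],-1],[[-49,-222,-40],[0,0,-4.7],-1],[[-49,-222,-15],[0,0,-4.7],-1],[[-49,-222,-6],[0,0,-4.7],-1],[[-49,-222,-6],[0,0,-4.7],-1]])

```text
time: 5.72
tool_pos: [0.491, 0.3461, 0.0282]
ee_rot: [3.141, 0.001, 0.034]
wrist_force: [-0.6, 0.6, -0.9]
width: 0.0391
```

```bash
python3 go.py 491 347 23.5 2
```

```text
t 5.72 tcp [491.  346.1  28.2] rpy [180.    0.    1.9] w 39.1 F [-0.6  0.6 -0.9]
shift [-0.  -0.9  4.7] turn [ 0.   0.  -0.1]
```

>>> move_arm(targets=[[[0,0,3],[0,0,0],-1],[[0,0,5],[0,0,0],-1],[[0,0,5],[0,0,0],-1],[[0,0,5],[0,0,0],0],[[0,0,5],[0,0,0],1],[[0,0,5],[0,0,0],1],[[0,0,5],[0,0,0],1],[[0,0,5],[0,0,0],1],[[0,0,5],[0,0,0],1],[[0,0,5],[0,0,0],1],[[0,0,-40],[0,0,0],1],[[0,0,-90],[0,0,0],1],[[0,0,-125],[0,0,0],1],[[0,0,-125],[0,0,0],1]])

```text
time: 7.48
tool_pos: [0.493, 0.3479, 0.1579]
ee_rot: [-3.138, -0.008, 0.035]
wrist_force: [-0.0, -0.5, -0.5]
width: 0.0943
```

```bash
python3 go.py 473 -364 150 8.3;python3 tri.py
```

```text
t 7.47 tcp [493.  347.9 157.9] rpy [-179.8   -0.4    2. ] w 94.3 F [-0.  -0.5 -0.5]
shift [-44.6 710.8   4.8] turn [-0.2 -0.4 -6.3]
[487.3 223.6] [21.8 22. ] [19.7 28.7] gap 1.4 P mm [ 473.7 -364.1   54.6]
[370.2 211.8] [25.8 26.2] [19.1 27.7] gap 2.4 P mm [ 495.  -103.5   57.4]
```

>>> move_arm(targets=[[[-45,711,5],[0,0,-6.3],1],[[-45,711,5],[0,0,-6.3],1],[[-45,711,5],[0,0,-6.3],1],[[-45,711,5],[0,0,-6.3],1],[[-45,711,5],[0,0,-6.3],1],[[-45,711,5],[0,0,-6.3],1],[[-45,711,5],[0,0,-6.3],1],[[-45,711,5],[0,0,-6.3],1],[[-45,711,5],[0,0,-6.3],1],[[-45,711,5],[0,0,-6.3],1],[[-45,711,5],[0,0,-6.3],1],[[-45,711,5],[0,0,-6.3],1],[[-45,711,5],[0,0,-6.3],1],[[-45,711,5],[0,0,-6.3],1],[[-45,711,5],[0,0,-6.3],1]])

```text
time: 9.45
tool_pos: [0.471, -0.3635, 0.1486]
ee_rot: [-3.141, -0.0, 0.147]
wrist_force: [-0.1, -0.2, 1.2]
width: 0.0941
```

```bash
python3 go.py 473.5 -364 24 8.3;python3 tri.py; python3 -c "
from h import *
snap('scene','s2')
a=cv2.imread('pics/s2.png')
cv2.imwrite('pics/s2c.png',np.hstack([cv2.resize(a[180:380,90:290],(400,400)),cv2.resize(a[80:230,320:470],(400,400))]))"
```

```text
t 9.45 tcp [ 471.  -363.5  148.6] rpy [-180.    -0.     8.4] w 94.1 F [-0.1 -0.2  1.2]
shift [  2.3   0.9 124.6] turn [-0.  -0.   0.1]
[171. 209.] [14.6 17.4] [ 8.4 14.4] gap 1.4 P mm [491.6 345.8  52.8]
[370.2 211.7] [25.8 26.2] [19.2 27.5] gap 2.4 P mm [ 495.1 -103.5   57.9]
```

View pics/s2c.png

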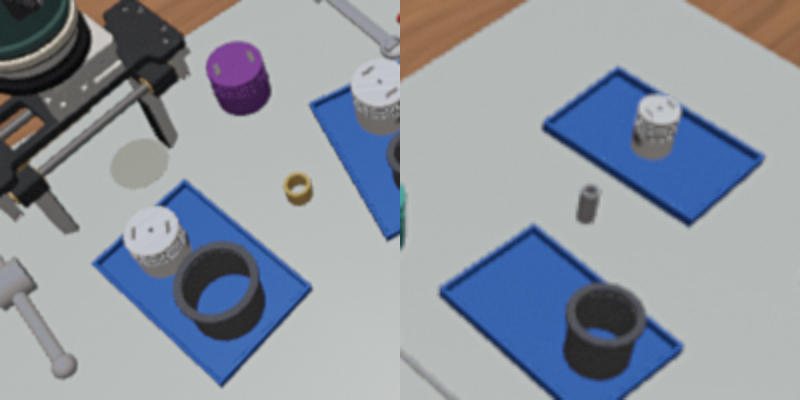

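The left crop shows the gripper over tray_l, with piston_m at (155,235) between the fingers. The right crop shows piston_s standing in the spare tray at (657,125), and tray_m with its free half empty.

>>> move_arm(targets=[[[2,1,40],[0,0,0],1],[[2,1,80],[0,0,0],1],[[2,1,110],[0,0,0],1],[[2,1,125],[0,0,0],1],[[2,1,125],[0,0,0],1],[[2,1,125],[0,0,0],-1],[[2,1,125],[0,0,0],-1],[[2,1,125],[0,0,0],-1],[[2,1,125],[0,0,0],-1],[[2,1,125],[0,0,0],-1],[[2,1,125],[0,0,0],-1],[[2,1,125],[0,0,0],-1]])

```text
time: 11.1
tool_pos: [0.4727, -0.3658, 0.0237]
ee_rot: [-3.141, -0.0, 0.145]
wrist_force: [-0.9, 1.5, 2.6]
width: 0.0495
```

```bash
python3 go.py 532 123 144 -2.7
```

```text
t 11.1 tcp [ 472.7 -365.8   23.7] rpy [-180.    -0.     8.3] w 49.5 F [-0.9  1.5  2.6]
shift [ 129.1 -475.2 -120.1] turn [-0.  0. 11.]
```

>>> move_arm(targets=[[[0,0,-30],[0,0,0],-1],[[0,0,-80],[0,0,0],-1],[[0,0,-120],[0,0,0],-1],[[13,-48,-120],[0,0,1],-1],[[26,-95,-120],[0,0,2],-1],[[39,-143,-120],[0,0,3],-1],[[52,-190,-120],[0,0,4],-1],[[65,-238,-120],[0,0,5.5],-1],[[77,-285,-120],[0,0,6.5],-1],[[90,-333,-120],[0,0,7.5],-1],[[103,-380,-120],[0,0,9],-1],[[116,-428,-120],[0,0,10],-1],[[129,-475,-120],[0,0,11],-1],[[129,-475,-120],[0,0,11],-1],[[129,-475,-80],[0,0,11],-1],[[129,-475,-40],[0,0,11],-1],[[129,-475,-15],[0,0,11],-1],[[129,-475,-6],[0,0,11],-1],[[129,-475,-6],[0,0,11],-1]])

```text
time: 13.48
tool_pos: [0.5318, 0.1217, 0.0291]
ee_rot: [3.141, 0.001, -0.048]
wrist_force: [0.1, -0.1, -1.4]
width: 0.0499
```

```bash
python3 go.py 532 123 24.5 -2.7
```

```text
t 13.47 tcp [531.8 121.7  29.1] rpy [180.    0.   -2.8] w 49.9 F [ 0.1 -0.1 -1.4]
shift [ 0.1 -1.3  4.6] turn [ 0.   0.  -0.1]
```

>>> move_arm(targets=[[[0,0,3],[0,0,0],-1],[[0,0,5],[0,0,0],-1],[[0,0,5],[0,0,0],-1],[[0,0,5],[0,0,0],0],[[0,0,5],[0,0,0],1],[[0,0,5],[0,0,0],1],[[0,0,5],[0,0,0],1],[[0,0,5],[0,0,0],1],[[0,0,5],[0,0,0],1],[[0,0,-40],[0,0,0],1],[[0,0,-90],[0,0,0],1],[[0,0,-125],[0,0,0],1],[[0,0,-125],[0,0,0],1]])

```text
time: 15.1
tool_pos: [0.5342, 0.1228, 0.1585]
ee_rot: [-3.14, -0.008, -0.047]
wrist_force: [-0.2, 0.2, -0.7]
width: 0.0938
```

```bash
python3 go.py 495 -103.5 150 -12.8
```

```text
t 15.1 tcp [534.2 122.8 158.5] rpy [-179.9   -0.5   -2.7] w 93.8 F [-0.2  0.2 -0.7]
shift [-28.5 227.9   8. ] turn [-0.1 -0.5 10.1]
```

>>> move_arm(targets=[[[-29,228,6],[0,0,10.1],1],[[-29,228,6],[0,0,10.1],1],[[-29,228,6],[0,0,10.1],1],[[-29,228,6],[0,0,10.1],1],[[-29,228,6],[0,0,10.1],1],[[-29,228,6],[0,0,10.1],1],[[-29,228,6],[0,0,10.1],1]])

```text
time: 15.98
tool_pos: [0.4922, -0.1025, 0.1479]
ee_rot: [-3.141, 0.001, -0.222]
wrist_force: [0.4, -0.1, 0.6]
width: 0.0942
```

```bash
python3 go.py 495 -103.5 24 -12.8;python3 tri.py; python3 -c "
from h import *
snap('scene','s3')
a=cv2.imread('pics/s3.png')
cv2.imwrite('pics/s3c.png',cv2.resize(a[80:320,130:450],(800,600)))"
```

```text
t 15.97 tcp [ 492.2 -102.5  147.9] rpy [-1.80e+02  1.00e-01 -1.27e+01] w 94.2 F [ 0.4 -0.1  0.6]
shift [  3.1   0.4 123.9] turn [-0.   0.1  0.1]
[171. 209.] [14.6 17.4] [ 8.4 14.4] gap 1.4 P mm [491.6 345.8  52.8]
[269.7 192.6] [21.1 21.7] [10.1 20.8] gap 0.6 P mm [533.8 122.9  49.5]
```

View pics/s3c.png

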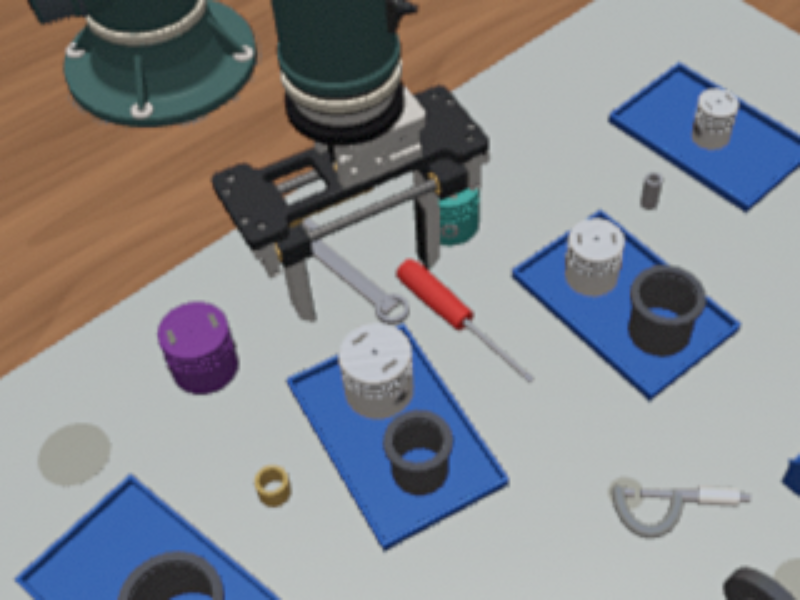

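The crop shows piston_m standing in tray_m at (595,255), piston_s in the spare tray at (716,118), and piston_l at (376,370) below the gripper. The screwdriver is about 100 mm to the side, well clear of the fingers.

>>> move_arm(targets=[[[3,0,40],[0,0,0],1],[[3,0,80],[0,0,0],1],[[3,0,110],[0,0,0],1],[[3,0,124],[0,0,0],1],[[3,0,124],[0,0,0],1],[[3,0,124],[0,0,0],-1],[[3,0,124],[0,0,0],-1],[[3,0,124],[0,0,0],-1],[[3,0,124],[0,0,0],-1],[[3,0,124],[0,0,0],-1],[[3,0,124],[0,0,0],-1]])

```text
time: 17.5
tool_pos: [0.4954, -0.1046, 0.025]
ee_rot: [3.142, -0.001, -0.224]
wrist_force: [-0.4, -0.3, 4.4]
width: 0.0596
```

```bash
python3 go.py 476 -358 144 8.3
```

```text
t 17.5 tcp [ 495.4 -104.6   25. ] rpy [ 1.80e+02 -1.00e-01 -1.28e+01] w 59.6 F [-0.4 -0.3  4.4]
shift [  37.4  251.4 -118.9] turn [  0.   -0.1 -21.1]
```

>>> move_arm(targets=[[[0,0,-30],[0,0,0],-1],[[0,0,-80],[0,0,0],-1],[[0,0,-120],[0,0,0],-1],[[6,42,-120],[0,0,-3.5],-1],[[12,84,-120],[0,0,-7],-1],[[19,126,-120],[0,0,-10.5],-1],[[25,168,-120],[0,0,-14],-1],[[31,210,-120],[0,0,-17.5],-1],[[37,251,-120],[0,0,-21.1],-1],[[37,251,-120],[0,0,-21.1],-1],[[37,251,-80],[0,0,-21.1],-1],[[37,251,-40],[0,0,-21.1],-1],[[37,251,-15],[0,0,-21.1],-1],[[37,251,-6],[0,0,-21.1],-1],[[37,251,-6],[0,0,-21.1],-1]])

```text
time: 19.38
tool_pos: [0.4753, -0.3566, 0.03]
ee_rot: [-3.14, 0.001, 0.145]
wrist_force: [0.0, 0.7, -1.7]
width: 0.0596
```

```bash
python3 go.py 476 -358 25 8.3
```

```text
t 19.38 tcp [ 475.3 -356.6   30. ] rpy [-179.9    0.     8.3] w 59.6 F [ 0.   0.7 -1.7]
shift [0.5 1.5 5. ] turn [-0.1  0.   0. ]
```

>>> move_arm(targets=[[[0,0,3],[0,0,0],-1],[[0,0,5],[0,0,0],-1],[[0,0,5],[0,0,0],-1],[[0,0,5],[0,0,0],0],[[0,0,5],[0,0,0],1],[[0,0,5],[0,0,0],1],[[0,0,5],[0,0,0],1],[[0,0,5],[0,0,0],1],[[0,0,5],[0,0,0],1],[[0,0,-40],[0,0,0],1],[[0,0,-90],[0,0,0],1],[[0,0,-125],[0,0,0],1],[[0,0,-125],[0,0,0],1]])

```text
time: 21.0
tool_pos: [0.4772, -0.3589, 0.1599]
ee_rot: [3.135, -0.005, 0.145]
wrist_force: [-0.2, 0.7, 0.1]
width: 0.0937
```

```bash
python3 go.py 491.5 346 150 2
```

```text
t 21.0 tcp [ 477.2 -358.9  159.9] rpy [179.6  -0.3   8.3] w 93.7 F [-0.2  0.7  0.1]
shift [ 115.7 -695.6    5.9] turn [ 0.4 -0.3  6.3]
```

>>> move_arm(targets=[[[116,-696,7],[0,0,6.3],1],[[116,-696,7],[0,0,6.3],1],[[116,-696,7],[0,0,6.3],1],[[116,-696,7],[0,0,6.3],1],[[116,-696,7],[0,0,6.3],1],[[116,-696,7],[0,0,6.3],1],[[116,-696,7],[0,0,6.3],1],[[116,-696,7],[0,0,6.3],1],[[116,-696,7],[0,0,6.3],1],[[116,-696,7],[0,0,6.3],1],[[116,-696,7],[0,0,6.3],1],[[116,-696,7],[0,0,6.3],1],[[116,-696,7],[0,0,6.3],1],[[116,-696,7],[0,0,6.3],1],[[116,-696,7],[0,0,6.3],1]])

```text
time: 22.88
tool_pos: [0.4905, 0.3463, 0.1486]
ee_rot: [3.141, -0.0, 0.032]
wrist_force: [0.9, 0.6, 0.4]
width: 0.0937
```

```bash
python3 go.py 491.5 346 24 2; python3 tri.py
```

```text
t 22.88 tcp [490.5 346.3 148.6] rpy [180.   -0.    1.8] w 93.7 F [0.9 0.6 0.4]
shift [  1.    0.2 124.6] turn [ 0.  -0.  -0.2]
[485.2 223.1] [26.1 26.8] [20.5 35.5] gap 3.5 P mm [ 475.  -358.1   56.1]
[269.7 192.6] [21.2 21.7] [ 9.9 20.8] gap 0.8 P mm [533.7 122.9  49.1]
```

>>> move_arm(targets=[[[1,0,40],[0,0,0],1],[[1,0,80],[0,0,0],1],[[1,0,110],[0,0,0],1],[[1,0,125],[0,0,0],1],[[1,0,125],[0,0,0],1],[[1,0,125],[0,0,0],-1],[[1,0,125],[0,0,0],-1],[[1,0,125],[0,0,0],-1],[[1,0,125],[0,0,0],-1],[[1,0,125],[0,0,0],-1],[[1,0,125],[0,0,0],-1],[[1,0,125],[0,0,0],-1],[[1,0,125],[0,0,0],-1]])

```text
time: 24.6
tool_pos: [0.491, 0.3479, 0.0234]
ee_rot: [3.141, 0.0, 0.035]
wrist_force: [0.3, 0.1, 0.1]
width: 0.0397
```

```bash
python3 go.py 494 -113 144 -12.8
```

```text
t 24.6 tcp [491.  347.9  23.4] rpy [180.   0.   2.] w 39.7 F [0.3 0.1 0.1]
shift [ -12.9  460.7 -120.4] turn [ 0.   0.  14.8]
```

>>> move_arm(targets=[[[0,0,-30],[0,0,0],-1],[[0,0,-80],[0,0,0],-1],[[0,0,-120],[0,0,0],-1],[[-1,46,-120],[0,0,1.5],-1],[[-3,92,-120],[0,0,3],-1],[[-4,138,-120],[0,0,4.5],-1],[[-5,184,-120],[0,0,6],-1],[[-6,230,-120],[0,0,7.5],-1],[[-8,276,-120],[0,0,9],-1],[[-9,322,-120],[0,0,10.5],-1],[[-10,368,-120],[0,0,12],-1],[[-12,414,-120],[0,0,13.5],-1],[[-13,461,-120],[0,0,14.8],-1],[[-13,461,-120],[0,0,14.8],-1],[[-13,461,-80],[0,0,14.8],-1],[[-13,461,-40],[0,0,14.8],-1],[[-13,461,-15],[0,0,14.8],-1],[[-13,461,-6],[0,0,14.8],-1],[[-13,461,-6],[0,0,14.8],-1]])

```text
time: 26.98
tool_pos: [0.4939, -0.1125, 0.0293]
ee_rot: [-3.141, 0.001, -0.223]
wrist_force: [0.6, -0.2, -1.3]
width: 0.0393
```

```bash
python3 go.py 494 -113 24 -12.8
```

```text
t 26.98 tcp [ 493.9 -112.5   29.3] rpy [-180.     0.   -12.8] w 39.3 F [ 0.6 -0.2 -1.3]
shift [0.2 0.5 5.3] turn [-0.  0.  0.]
```

>>> move_arm(targets=[[[0,0,3],[0,0,0],-1],[[0,0,5],[0,0,0],-1],[[0,0,5],[0,0,0],-1],[[0,0,5],[0,0,0],0],[[0,0,5],[0,0,0],1],[[0,0,5],[0,0,0],1],[[0,0,5],[0,0,0],1],[[0,0,5],[0,0,0],1],[[0,0,5],[0,0,0],1],[[0,0,-40],[0,0,0],1],[[0,0,-90],[0,0,0],1],[[0,0,-140],[0,0,0],1],[[-50,0,-150],[0,0,0],1],[[-100,0,-150],[0,0,0],1],[[-150,0,-150],[0,0,0],1],[[-150,0,-150],[0,0,0],1],[[-150,0,-150],[0,0,0],1]])

```text
time: 29.1
tool_pos: [0.3484, -0.0801, 0.1799]
ee_rot: [3.141, -0.002, -0.224]
wrist_force: [-0.0, -0.4, -0.3]
width: 0.0941
```

```bash
python3 go.py; python3 tri.py; python3 -c "
from h import *
snap('scene','s4');snap('top','t4')
a=cv2.imread('pics/s4.png');b=cv2.imread('pics/t4.png')
cv2.imwrite('pics/f.png',np.vstack([cv2.resize(a[90:380,110:470],(372,300)),cv2.resize(b[120:270,140:520],(760,300))[:,:372*2][:, ::1]]) if 0 else np.hstack([cv2.resize(a[90:380,110:470],(372,300)),cv2.resize(b[120:300,140:520],(428,203+97))]))"
```

```text
t 29.1 tcp [348.4 -80.1 179.9] rpy [ 1.80e+02 -1.00e-01 -1.28e+01] w 94.1 F [-0.  -0.4 -0.3]
[485.3 223.2] [26.1 26.5] [20.5 35.5] gap 3.5 P mm [ 474.9 -358.1   56.1]
[374.  211.7] [16.1 17.4] [15.  17.2] gap 0.4 P mm [ 495.1 -113.1   52.9]
[269.7 192.6] [21.1 21.6] [10.1 20.8] gap 0.5 P mm [533.8 122.9  49.4]
```

View pics/f.png

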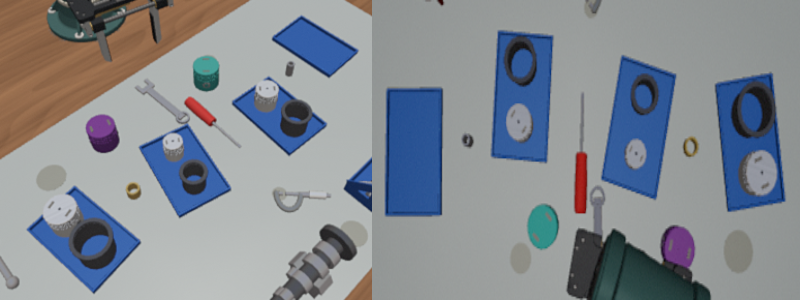

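Both views show every piston upright beside its own liner, the liners where they were, the spare tray empty and the gripper clear. I'm handing the job in.

```bash
python3 -c "
from h import *
print(order.close_job())"
```

```text
the job is handed in; nothing more can be done
None
```

All three pistons are back beside their own liners, and the job was handed in at about 29 s; closing the job reported no verdict. I parked piston_s in the spare tray, moved piston_m to tray_m and piston_l to tray_l, then brought piston_s to tray_s. The jaw widths at the four grasps were 39.8, 49.5, 59.6 and 39.7 mm, which match the piston diameters.

- **Final positions:** the two camera views put each piston within about 3 mm of the middle of its place. Both views show the spare tray empty, the liners standing where they were and the gripper open and clear. I judged the liners and uprightness by eye from the pictures rather than measuring them.
- **Parking:** piston_s was seen standing released in the spare tray, near its centre.
- **Checks that disagreed:** the triangulated crown height agreed with the text for piston_s (53 mm). It came out low for the other two: 49 mm against 58 mm for piston_m and 56 mm against 63 mm for piston_l. For piston_l the two sight lines also missed each other by 3.5 mm. I think the piston's side was being counted as part of the crown in the oblique view. Each piston was let go within about 1 mm of the tool height at which it was gripped, and the pictures show them standing on the tray floors.

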